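# Clear the bench vice and clamp a steel blank upright in it

## Task

Get the bench vice ready for filing: take the hand brush off the vice jaws and lay it down lengthwise inside the dark steel tool tray. Then take the plain full-length flat blank from the sloping rack (not the one with the narrow tongue, nor the short one), lower it - do not drop it - upright into the gap between the jaws so that it stands on the vice bed at the middle of the jaws' width, flat faces to the jaws, and let it go. Finally push the front jaw home until it closes on the blank, and leave the other blanks and everything else on the bench where they are.

Things in the scene. Friction and masses are not known exactly. Their poses are not given: they have to be found in the camera images.
- vice: Grey bench vice, fixed. Origin on the bench below the fixed jaw's inner face, middle of the jaws' width; x points from the front (sliding) jaw to the fixed jaw, away from the robot; y along the jaws; z up. Base 200 x 110 mm (x -112 to +88). Steel bed 62 mm wide (y) at z = 60 mm. Both jaws: y +-50 mm, top at z = 105 mm; fixed jaw x 0 to 46 mm. A screw juts out in front at z = 40 mm.
- vice_bed (a point): Point on the vice bed (60 mm above the bench) below the fixed jaw's inner face, middle of the jaws' width; axes as vice. The gap lies on its -x side, 45 mm deep from the jaw tops to the bed.
- jaw (a joint): Gap between the sliding jaw and the fixed jaw in m (0 to 26 mm possible). Pushing the sliding jaw along the vice's +x shuts it; it slides stiffly (about 4 N) and stays where it is left.
- jaw_back (a point): Middle of the sliding jaw's back face (the face towards the robot), 83 mm above the bench, 22 mm below the jaw's top; axes as vice. The jaw, 40 mm thick, lies on its +x side and spans z 61 to 105 mm. Free space in front of the face.
- rack: Plywood rack, fixed, 204 mm wide (y), 130 mm deep, three pockets side by side 62 mm apart along y. They lean 32 degrees: a blank's top leans to the rack's -x (the robot). Pocket 13 x 44 mm; walls 12 mm thick reach 62 mm (front) and 45 mm (back) up the blank from its foot. Origin on the bench, middle of the width.
- blank: The blank to be clamped: plain steel flat bar 10 mm thick (x) x 40 mm wide (y) x 120 mm long (z), same width all the way, about 0.36 kg. Origin at the centre of its foot face, z runs along it to its top end. It stands in one of the rack's pockets, its z leaning 32 degrees.
- tongue: Another steel blank in the rack, 120 mm long, 10 mm thick: 40 mm wide for the lower 66 mm, then an 18 mm wide tongue. Origin and axes as blank. Leave it.
- stub: Short steel blank in the rack, 92 x 40 x 10 mm. Origin and axes as blank. Leave it.
- tray: Dark steel open tray, fixed, 290 (x) x 120 (y) x 35 mm high, walls and floor 4-5 mm thick. Origin on the bench below its centre, z up.
- brush: Hand brush: flat wooden back 180 (x) x 24 (y) x 14 mm (z), lying bristles up across the tops of the vice jaws. Origin at the centre of the wood's underside; the bristle block, 19 mm wide, stands on it from x = +16 to +84 mm, up to z = 33 mm; the bare handle is the -x half. About 0.09 kg, balanced near x = +12 mm.
- coupling_a: Brass pipe coupling standing on the bench, 42 mm diameter, 44 mm high. Origin centre of underside. Bystander.
- coupling_b: Brass pipe coupling standing on the bench, 34 mm diameter, 36 mm high. Origin centre of underside. Bystander.
- sleeve: Grey metal sleeve standing on the bench, 54 mm diameter, 65 mm high. Origin centre of underside. Bystander.
- can: Tall slim bare-metal can standing on the bench close beside the vice, 48 mm diameter, 170 mm high. Origin centre of underside. Bystander: carry things round or over it.
- tee: Copper tee fitting lying on the bench, 70 x 57 x 33 mm. Origin below the crossing of its pipes. Bystander.
- level: Spirit level standing on edge at the back, 26 x 400 (y) x 50 mm. Origin centre of underside. Bystander.
- driver: Red-handled screwdriver lying on the bench near the robot, about 200 mm long. Bystander.
- pliers: Red-handled pliers lying on the bench near the robot, about 200 x 55 mm, 15 mm high. Bystander.
Mind the look-alikes: they are no part of the job. Of the things that look like the brush, the larger one is meant.

How it is judged:
By the outcome, as a careful person would: the job done as asked, in the order asked, and still so for the second after the job is handed in, with the robot touching nothing.
It also fails if it takes over 64 s, if anything falls off the work surface, if the arm or the gripper's body presses on something with over 40 N, if the wrist force passes 120 N, or if a joint passes its speed limit or range.

## Robot

A 6-joint arm with a two-finger parallel gripper is mounted at the origin on the work surface. World frame = base frame: x ahead of the robot, y to its left, z up, the work surface at z = 0. Lengths are in m, angles in degrees, forces in N, time in s.
With the tool pointing down it reaches from about 0.4 to 0.825 m from the base axis. Payload 7 kg.
Tool frame: the origin (TCP) lies at the centre of the arm's flange, where the gripper is bolted on; the fingertips stand 178 mm ahead of it and the grasp point (between the pads) lies 159 mm ahead of it; z points along the fingers, y is the line along which they close (so a half turn about z gives the same grasp; the last joint's range is limited). The gripper opens to 88 mm and grips with 3 to 60 N. Pads are 19 mm wide; open, the fingers measure 130 mm over their backs; the gripper's body (78 mm by 193 mm) begins 47 mm behind the grasp point.
Start: joints at [83.772, 20.546, 0.682, 0, -70.136, -16.507], TCP at [0.261, 0.623, 0.405] pointing down, gripper open.
Joint ranges: [-176.03, 176.03], [-82.01, 121.73], [-58.28, 71.71], [-173.87, 95.51], [-174.79, -0.11], [-173.66, 173.66]. Speed limits (degrees/s): [136.94, 136.94, 172.46, 180, 180, 180].

## Interface

Orientations are given as [roll, pitch, yaw] about the fixed x, y, z axes, in that order (R = Rz(yaw) Ry(pitch) Rx(roll)).
In Python, from plant import telemetry, snapshot, workorder, nets gives the robot as it stands.
- The arm moves only by the shell command python3 -m creep 'ROWS'. ROWS is JSON, a list that holds one entry, the list of rows, each a list of 5 numbers: the shift along the tool's x, y, z normalised to -1 to 1, where 1 is 0.2 m, then the turn about the tool's z normalised to -1 to 1, where 1 is pi/2 rad, then the opening, from 0 (shut) to 1 (fully open). In form: [[[x, y, z, spin, hand], ...]]. A call has 1 to 8 rows; each row shifts and turns the commanded pose from where the row before left it, along the tool's axes as they then stand; what a row does not reach is not made up. A row lasts 1/12 s, in which the tool goes at most 41.7 mm and 7.16 degrees, less where a joint would pass 70% of its speed; a pose out of reach is approached as far as the arm can. A call with a number of a shift or a turn outside -1 to 1 is refused whole. A call with a gripper value outside its range is refused whole. The fingers move at their own pace and stop on an object; the grip force is fixed at half the most. Time passes only in rows, so rows that do not move let the fingers close. It gives the time, the measured TCP pose, the force, the opening and the grip force at its end, in the units of the state.
- telemetry.get_obs(): the state, without advancing time (a new reading comes with each control period).
- snapshot(name): name is "side" or "top" or "wrist"; returns a dict with "frame" (400x640x3 uint8, red, green, blue), "fx", "fy", "cx", "cy" (pixels), "k1" (the pictures are not rectified: a ray, as slopes to the right and down, at radius r is drawn at 1 + k1 r^2 times it, then the intrinsics apply), "rvec" (rotation vector, rad) and "tvec" (3), from world to camera coordinates, as OpenCV has them; the wrist camera has in their place "mount" (4x4, takes a point from camera to tool coordinates, whose origin is the TCP and whose axes are the flange's). Camera axes: x right, y down, z forward; pixel columns grow to the right and rows downward; lengths in m; the calibration is good to about 2 mm. A picture is of the moment at which its call begins: read the wrist's pose just before it. There is no depth.
- workorder.close_job(): hands the job in; it is judged then, once.
Trained networks look in a picture, given as the dict that the camera call returned (one of the last four; its "shot" number tells which), for a name from the list of things; names that differ only in an ending like _2 or _b are one class to them, and where a whole thing is asked for, a point or a joint stands for the part that bears it (a point fixed in the world has none). Each returns a list of dicts, best first, with "confidence" (0 to 1); they miss things now and then, are a little off and sometimes report something else, mostly with a low value. They report only what shows in the picture. A call takes as long as a camera call. They do not tell look-alikes from the thing itself.
- nets.find_in(picture, query): "uv" ([column, row] in pixels, amid what is visible of it).
- nets.masks_of(picture, query): "region" (400x640 bool, what is visible of it) and "uv" ([column, row] in pixels, amid what is visible of it).
- nets.landmark_of(picture, query): "uv" ([column, row] in pixels: a listed point, or the origin of a listed thing).
The state is a dict: "clock": time; "joint_pos": joint angles; "qvel": joint speeds; "tau": joint torques, N m; "tool_pos": TCP position; "orientation": TCP orientation; "force": force on the tool from outside, world axes, zero at the start; "moment": the same for the moment, N m; "opening": finger opening in m; "gripper_force": force on a finger pad.
Only numpy, scipy, OpenCV 4.12 (cv2) and the standard library are available. Lean on these libraries where they do the work, as an engineer would, in place of code of your own. Each camera call takes 0.05 s, during which the arm holds its last target. There are 200 camera calls.

## Working session

There is one attempt and no reset: what is moved stays moved. The work goes in short steps, Python scripts to look and compute and a shell command to move; the robot and the scene stay as the last step left them, time stands still between calls to the robot, and variables do not carry over. Pictures are saved under pics/ and viewed, at most 10 in all, crops included, and the job is handed in when it is done.

```bash
mkdir -p pics; ls
cat > h.py <<'E'
import numpy as np, cv2
from plant import telemetry, snapshot, workorder, nets
from scipy.spatial.transform import Rotation as R
def obs(): return telemetry.get_obs()
def pose(o=None):
    o=o or obs(); T=np.eye(4); T[:3,:3]=R.from_euler('xyz',o['orientation'],degrees=True).as_matrix(); T[:3,3]=o['tool_pos']; return T
def cam(name):
    P=pose(); s=snapshot(name)
    if 'mount' in s: s['C']=P@np.array(s['mount'])
    else:
        M=np.eye(4); M[:3,:3]=cv2.Rodrigues(np.array(s['rvec'],float))[0]; M[:3,3]=np.ravel(s['tvec']); s['C']=np.linalg.inv(M)
    s['K']=np.array([[s['fx'],0,s['cx']],[0,s['fy'],s['cy']],[0,0,1.]]); s['D']=np.array([s['k1'],0,0,0.]); return s
def ray(s,uv):
    n=cv2.undistortPoints(np.array(uv,float).reshape(-1,1,2),s['K'],s['D']).reshape(-1,2)
    d=np.c_[n,np.ones(len(n))]@s['C'][:3,:3].T; return s['C'][:3,3],d
def onz(s,uv,z):
    o,d=ray(s,uv); return o+d*((z-o[2])/d[:,2])[:,None]
def proj(s,p):
    M=np.linalg.inv(s['C']); return cv2.projectPoints(np.array(p,float).reshape(-1,1,3),cv2.Rodrigues(M[:3,:3])[0],M[:3,3],s['K'],s['D'])[0].reshape(-1,2)
def tri(ss,uvs):
    A=np.zeros((3,3));b=np.zeros(3)
    for s,u in zip(ss,uvs):
        o,d=ray(s,u); d=d[0]/np.linalg.norm(d[0]); m=np.eye(3)-np.outer(d,d); A+=m;b+=m@o
    return np.linalg.solve(A,b)
def save(s,n,box=None,k=1):
    f=cv2.cvtColor(s['frame'],cv2.COLOR_RGB2BGR)
    if box: f=f[box[1]:box[3],box[0]:box[2]]
    cv2.imwrite('pics/'+n+'.png',cv2.resize(f,None,fx=k,fy=k,interpolation=cv2.INTER_CUBIC) if k!=1 else f)
E
python3 - <<'E'
from h import *
o=obs(); print(o)
S={}
a=cam('top');b=cam('side');save(a,'top0');save(b,'side0')
import pickle
pickle.dump((a,b),open('s0.pkl','wb'))
np.set_printoptions(precision=3,suppress=True)
print(a['C'],b['C'],a['fx'])
for q in ['vice','vice_bed','jaw_back','rack','blank','tongue','stub','tray','brush','can']:
    for n,s in (('t',a),('s',b)):
        print(q,n,[(np.round(r['uv'],1).tolist(),round(float(r['confidence']),2)) for r in nets.landmark_of(s,q)[:4]])
E
```

```text
pics
{'clock': 0.0, 'joint_pos': array([ 8.37715426e+01,  2.05926097e+01,  6.32511934e-01, -1.96151973e-02,
       -7.01355393e+01, -1.65059755e+01]), 'qvel': array([-0.04945954,  0.03905308,  0.06054695, -0.06792479,  0.03951467,
       -0.01391482]), 'tau': array([-1.94982560e-03, -5.82724822e+01,  2.93057334e+01,  6.99737146e+00,
        6.99433978e-03, -1.47049059e-04]), 'tool_pos': array([0.2607979 , 0.62236992, 0.40370118]), 'orientation': array([ 1.79903065e+02, -9.49512523e-03, -2.27411054e+01]), 'force': array([ 0.09612617,  0.33219343, -0.23243357]), 'moment': array([-0.01266729, -0.04381824, -0.01824486]), 'gripper_force': 0.0, 'opening': 0.08774154849955162}
[[-0.009 -0.984  0.179  0.334]
 [-1.     0.009  0.     0.01 ]
 [-0.002 -0.179 -0.984  1.305]
 [ 0.     0.     0.     1.   ]] [[ 0.978 -0.147  0.147  0.343]
 [-0.208 -0.699  0.685 -0.886]
 [ 0.002 -0.7   -0.714  1.024]
 [ 0.     0.     0.     1.   ]] 389.62981781722755
vice t [([309.1, 191.4], 0.83)]
vice s [([332.8, 214.4], 0.63)]
vice_bed t [([312.9, 188.6], 0.66)]
vice_bed s [([334.9, 204.5], 0.6)]
jaw_back t [([310.8, 204.8], 0.65)]
jaw_back s [([312.6, 198.6], 0.63), ([252.0, 199.7], 0.4)]
rack t [([412.2, 214.6], 0.66)]
rack s [([335.1, 324.5], 0.78)]
blank t [([415.8, 200.4], 0.43)]
blank s [([349.5, 315.9], 0.66)]
tongue t [([435.7, 208.5], 0.71)]
tongue s [([352.1, 338.7], 0.61), ([348.9, 291.1], 0.16)]
stub t [([394.7, 199.9], 0.55)]
stub s [([349.1, 292.7], 0.6), ([315.5, 193.9], 0.2)]
tray t [([230.8, 225.6], 0.84)]
tray s [([283.3, 161.4], 0.9), ([343.1, 319.1], 0.39), ([334.2, 203.0], 0.33)]
brush t [([323.1, 262.2], 0.76), ([314.2, 187.4], 0.68), ([414.8, 205.7], 0.63)]
brush s [([331.2, 189.4], 0.96), ([249.3, 236.3], 0.74)]
can t [([272.8, 172.7], 0.79), ([432.8, 206.8], 0.17)]
can s [([346.2, 177.2], 0.8), ([336.6, 201.3], 0.69)]
```

View pics/top0.png

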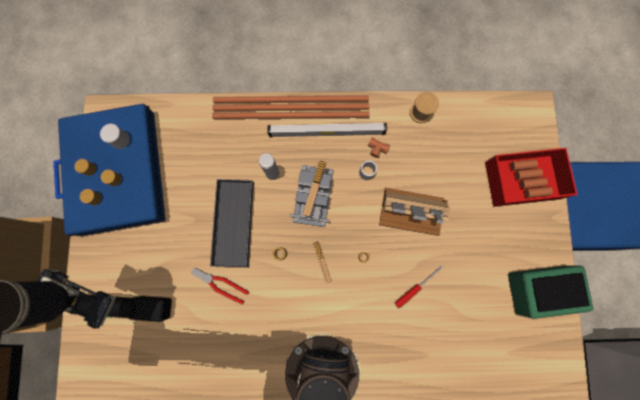

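View pics/side0.png

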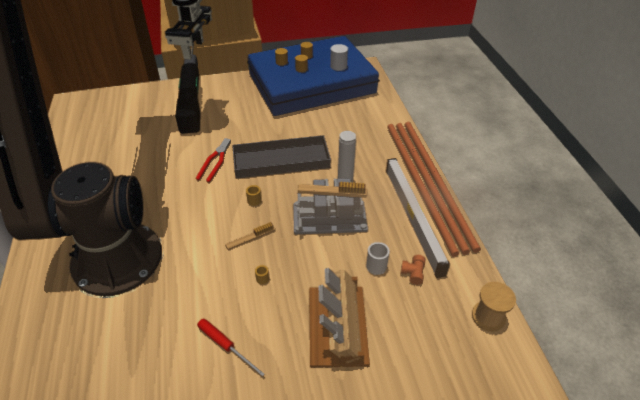

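Run:
```python
from h import *
import pickle
np.set_printoptions(precision=3,suppress=True)
a,b=pickle.load(open('s0.pkl','rb'))
for q,t,s in [('vice',(309.1,191.4),(332.8,214.4)),('bed',(312.9,188.6),(334.9,204.5)),('jawback',(310.8,204.8),(312.6,198.6)),('rack',(412.2,214.6),(335.1,324.5)),('blank',(415.8,200.4),(349.5,315.9)),('tongue',(435.7,208.5),(352.1,338.7)),('stub',(394.7,199.9),(349.1,292.7)),('tray',(230.8,225.6),(283.3,161.4)),('brush',(314.2,187.4),(331.2,189.4)),('can',(272.8,172.7),(346.2,177.2))]:
    print(q,tri([a,b],[t,s]))
print('mount');s=cam('wrist');print(s['mount'])
```

```text
vice [0.586 0.038 0.   ]
bed [0.586 0.025 0.053]
jawback [0.527 0.032 0.082]
rack [ 0.506 -0.307  0.011]
blank [ 0.543 -0.312  0.046]
tongue [ 0.523 -0.374  0.055]
stub [ 0.553 -0.246  0.035]
tray [ 0.481  0.306 -0.016]
brush [0.575 0.02  0.117]
can [0.652 0.161 0.017]
mount
[[ 0.001 -0.957 -0.289  0.079]
 [ 1.     0.001  0.001 -0.   ]
 [-0.    -0.289  0.957  0.02 ]
 [ 0.     0.     0.     1.   ]]
```

```bash
python3 -m creep '[[[0.143,0.129,0,0,1],[0.143,0.129,0,0,1],[0.143,0.129,0,0,1],[0.143,0.129,0,0,1],[0.143,0.129,0,0,1],[0.143,0.129,0,0,1],[0.143,0.129,0,0,1],[0.143,0.129,0,0,1]]]' && python3 -m creep '[[[0.143,0.129,0,0,1],[0.143,0.129,0,0,1],[0.143,0.129,0,0,1],[0.143,0.129,0,0,1],[0.143,0.129,0,0,1],[0.143,0.129,0,0,1],[0.143,0.129,0,0,1],[0.143,0.129,0,0,1]]]' && python3 -m creep '[[[0.143,0.129,0,0,1],[0,0,0,-0.07,1],[0,0,0,-0.07,1],[0,0,0,0,0.6]]]'
python3 - <<'E'
from h import *
import pickle
np.set_printoptions(precision=3,suppress=True)
print(pose(),obs()['joint_pos'])
w=cam('wrist');save(w,'w1');a=cam('top');b=cam('side')
pickle.dump((w,a,b),open('s1.pkl','wb'))
for q in ['vice','vice_bed','jaw_back','brush','can','tray','rack','blank','tongue','stub']:
    r=[]
    for n,s in (('w',w),('t',a),('s',b)):
        l=nets.landmark_of(s,q); r.append([(np.round(x['uv'],1).tolist(),round(float(x['confidence']),2)) for x in l[:2]])
    print(q,r)
E
```

```text
clock: 1.82
tool_pos: [0.3925, 0.3419, 0.405]
orientation: [-180.0, -0.0, -22.7]
force: [1.3, -0.0, 0.6]
opening: 0.0876
gripper_force: 0.0
clock: 2.48
tool_pos: [0.5238, 0.063, 0.4051]
orientation: [-180.0, -0.0, -22.7]
force: [0.6, 0.4, 0.6]
opening: 0.0877
gripper_force: 0.0
clock: 2.82
tool_pos: [0.54, 0.0291, 0.4046]
orientation: [180.0, 0.0, -10.0]
force: [0.1, 0.2, 0.3]
opening: 0.0846
gripper_force: 0.0
[[ 0.985 -0.173 -0.     0.54 ]
 [-0.173 -0.985 -0.     0.029]
 [-0.     0.    -1.     0.405]
 [ 0.     0.     0.     1.   ]] [ 23.856   7.917 -16.3    -0.003 -65.791  56.178]
vice [[([324.7, 140.0], 0.84)], [([311.2, 193.8], 0.78), ([365.9, 169.6], 0.34)], [([332.2, 214.3], 0.7), ([336.2, 205.1], 0.22)]]
vice_bed [[([320.9, 143.7], 0.65)], [([315.3, 188.8], 0.72)], [([335.9, 204.6], 0.75)]]
jaw_back [[([325.8, 199.5], 0.79)], [([311.1, 205.5], 0.76)], [([312.0, 195.7], 0.79)]]
brush [[([328.3, 155.7], 0.84)], [([321.1, 262.0], 0.69), ([311.0, 192.9], 0.69)], [([333.6, 191.5], 0.61), ([250.9, 237.1], 0.57)]]
can [[([205.5, 104.2], 0.62)], [], []]
tray [[([154.5, 247.1], 0.67)], [], [([281.5, 162.5], 0.89), ([259.4, 281.3], 0.27)]]
rack [[([569.8, 161.7], 0.8)], [([410.2, 214.7], 0.76)], [([332.4, 326.1], 0.93), ([375.1, 267.9], 0.42)]]
blank [[], [([415.2, 205.0], 0.54)], [([344.9, 316.3], 0.87), ([337.7, 203.5], 0.59)]]
tongue [[], [([434.5, 205.4], 0.42)], [([350.2, 335.8], 0.81), ([348.1, 292.5], 0.68)]]
stub [[], [([396.5, 200.8], 0.58), ([311.7, 203.2], 0.58)], [([349.7, 291.7], 0.67)]]
```

View pics/w1.png

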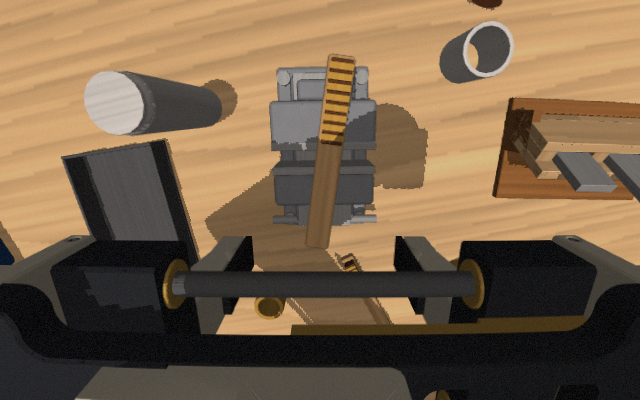

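Run:
```python
from h import *
import pickle
w,a,b=pickle.load(open('s1.pkl','rb'))
save(w,'w1c',(250,45,400,255),2.8)
```

```text
(no output)
```

View pics/w1c.png

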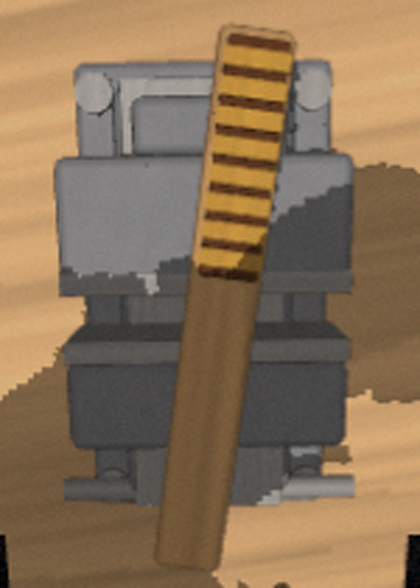

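Run:
```python
from h import *
import pickle
np.set_printoptions(precision=4,suppress=True)
w,a,b=pickle.load(open('s1.pkl','rb'))
f=lambda l:np.array(l)/2.8+[250,45]
P=onz(w,f([(57,157),(352,157),(352,293),(60,293),(64,340),(348,340),(346,445),(70,445)]),.105)
print(P)
for i,j in [(0,1),(3,2),(4,5),(7,6)]:
    d=P[i]-P[j]; print('w',np.linalg.norm(d),'yaw',np.degrees(np.arctan2(-d[0],d[1])),'mid',(P[i]+P[j])/2)
B=onz(w,f([(222,25),(294,33),(158,565),(219,570)]),.119)
print(B); h=(B[0]+B[1])/2;t=(B[2]+B[3])/2;d=h-t
print('brush',np.linalg.norm(d),np.degrees(np.arctan2(d[1],d[0])),(h+t)/2,np.linalg.norm(B[0]-B[1]),np.linalg.norm(B[2]-B[3]))
for n,s in(('w',w),):
  for q in('can','tray'):
    m=nets
C=onz(w,[(86,103),(144,103),(114,72),(114,135)],.17);print('can top',C)
T=onz(w,[(62,156),(168,139)],.035);print('tray far corners',T,np.linalg.norm(T[0]-T[1]))
# tray in the top picture
g=cv2.cvtColor(a['frame'],cv2.COLOR_RGB2GRAY)
T2=onz(a,[(218,180),(254,180),(211,266),(249,267)],.035);print(T2)
```

```text
[[ 0.6373  0.0613  0.105 ]
 [ 0.6207 -0.0338  0.105 ]
 [ 0.5767 -0.0283  0.105 ]
 [ 0.5939  0.0701  0.105 ]
 [ 0.5778  0.0723  0.105 ]
 [ 0.5608 -0.0249  0.105 ]
 [ 0.523  -0.0195  0.105 ]
 [ 0.5402  0.0786  0.105 ]]
w 0.09655247960736198 yaw -9.912838436273049 mid [0.629  0.0138 0.105 ]
w 0.09981668554507939 yaw -9.916039208846861 mid [0.5853 0.0209 0.105 ]
w 0.09864320101005689 yaw -9.918299233935677 mid [0.5693 0.0237 0.105 ]
w 0.09954870479199676 yaw -9.923712555225034 mid [0.5316 0.0295 0.105 ]
[[ 0.6646  0.0022  0.119 ]
 [ 0.6588 -0.0186  0.119 ]
 [ 0.4946  0.0542  0.119 ]
 [ 0.4889  0.033   0.119 ]]
brush 0.17772468393966595 -16.956447802261746 [0.5767 0.0177 0.119 ] 0.0216969728251117 0.02197573963126195
can top [[0.6565 0.1831 0.17  ]
 [0.6481 0.1403 0.17  ]
 [0.6722 0.1549 0.17  ]
 [0.6309 0.1704 0.17  ]]
tray far corners [[0.6278 0.344  0.035 ]
 [0.6225 0.2033 0.035 ]] 0.14077077818479775
[[0.6239 0.3424 0.035 ]
 [0.6227 0.2216 0.035 ]
 [0.3403 0.3549 0.035 ]
 [0.3364 0.2321 0.035 ]]
```

```bash
python3 -m creep '[[[0.108,0.014,0,0,0.6],[0.108,0.014,0,0,0.6],[0,0,0,0.078,0.6],[0,0,0.2,0,0.6],[0,0,0.2,0,0.6],[0,0,0.19,0,0.6],[0,0,0,0,0.6]]]'; python3 -m creep '[[[0,0,0,0,0],[0,0,0,0,0],[0,0,0,0,0],[0,0,0,0,0]]]'
```

```text
clock: 5.05
tool_pos: [0.5818, 0.017, 0.2844]
orientation: [179.9, -0.0, -17.1]
force: [-0.1, 0.2, 0.2]
opening: 0.0528
gripper_force: 0.0
clock: 5.38
tool_pos: [0.5814, 0.017, 0.2869]
orientation: [-180.0, -0.0, -17.2]
force: [-0.8, 0.4, -0.1]
opening: 0.0311
gripper_force: 0.0
```

```bash
python3 -m creep '[[[0,0,0,0,0],[0,0,0,0,0],[0,0,0,0,0]]]';python3 -m creep '[[[0,0,-0.05,0,0],[0,0,-0.2,0,0],[0,0,-0.2,0,0],[0,0,0,0,0]]]'
```

```text
clock: 5.63
tool_pos: [0.5813, 0.017, 0.2869]
orientation: [-180.0, -0.0, -17.2]
force: [-0.6, -0.5, 0.6]
opening: 0.0235
gripper_force: 30.0
clock: 5.97
tool_pos: [0.5834, 0.0171, 0.3857]
orientation: [-179.7, -0.6, -17.1]
force: [2.3, -0.5, 1.0]
opening: 0.0233
gripper_force: 30.0
```

```bash
python3 -m creep '[[[-0.108,-0.144,0,0,0],[-0.108,-0.144,0,0,0],[-0.108,-0.144,0,0,0],[-0.108,-0.144,0,0,0],[-0.108,-0.144,0,0,0],[-0.108,-0.144,0,0,0],[-0.108,-0.144,0,0,0],[-0.108,-0.144,0,0,0]]]';python3 -m creep '[[[0,0,0,-0.055,0],[0,0,0,-0.055,0],[0,0,0,-0.055,0],[0,0,0,0,0]]]'
python3 - <<'E'
from h import *
import pickle
np.set_printoptions(precision=4,suppress=True)
w=cam('wrist');a=cam('top')
pickle.dump((w,a),open('s2.pkl','wb'));save(w,'w2')
for s in (w,a):
  l=nets.masks_of(s,'tray')
  if l:
    m=l[0]['region'].astype(np.uint8); ys,xs=np.nonzero(m); print(l[0]['confidence'],xs.min(),xs.max(),ys.min(),ys.max())
    p=onz(s,np.c_[xs,ys],.035)[:,:2]; print(cv2.minAreaRect(p.astype(np.float32)))
E
```

```text
clock: 6.63
tool_pos: [0.4832, 0.2896, 0.3775]
orientation: [-179.9, -0.0, -17.1]
force: [1.7, 0.8, -0.5]
opening: 0.0236
gripper_force: 30.0
clock: 6.97
tool_pos: [0.4839, 0.2885, 0.3771]
orientation: [-180.0, -0.0, -2.0]
force: [-0.3, -1.0, -1.1]
opening: 0.0235
gripper_force: 30.0
0.74 262 378 49 239
((0.5223554968833923, 0.29114899039268494), (0.12003418803215027, 0.2084667831659317), 87.95283508300781)
0.65 210 254 179 267
((0.48168718814849854, 0.29013773798942566), (0.1294582635164261, 0.290275901556015), 87.68246459960938)
```

View pics/w2.png

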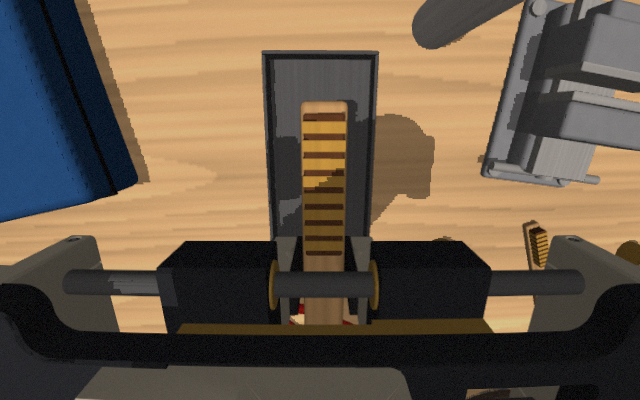

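```bash
python3 -m creep '[[[0,0,0.19,0,0],[0,0,0.19,0,0],[0,0,0.19,0,0],[0,0,0.19,0,0],[0,0,0.15,0,0],[0,0,0.025,0,0],[0,0,0.01,0,0]]]'
```

```text
clock: 7.75
tool_pos: [0.484, 0.2875, 0.1863]
orientation: [179.8, 0.1, -2.4]
force: [-0.4, -1.0, -0.4]
opening: 0.0235
gripper_force: 30.0
```

```bash
python3 -m creep '[[[0,0,0.006,0,0],[0,0,0,0,0.45],[0,0,0,0,0.45],[0,0,0,0,0.45],[0,0,-0.1,0,0.45],[0,0,-0.2,0,0.45],[0,0,-0.2,0,0.45],[0,0,-0.2,0,0.45]]]';python3 -m creep '[[[0,0,-0.2,0,0.6],[0,0,-0.19,0,0.6],[0.009,0.2,0,0,0.6],[0.009,0.2,0,0,0.6],[0.009,0.2,0,0,0.6],[0.009,0.2,0,0,0.6],[0.009,0.2,0,0,0.6],[0.009,0.2,0,0,0.6]]]';python3 -m creep '[[[0.009,0.2,0,0,0.6],[0.009,0.2,0,0,0.6],[0.009,0.2,0,0,0.6],[0.009,0.2,0,0,0.6],[0.009,0.2,0,0,0.6],[0.009,0.2,0,0,0.6],[0.009,0.2,0,0,0.6],[0.009,0.2,0,0,0.6]]]';python3 -m creep '[[[0.009,0.2,0,0,0.6],[0,0,0,0.053,0.6],[0,0,0,0.053,0.6],[0,0,0,0,0.6]]]'
python3 - <<'E'
from h import *
import pickle
w=cam('wrist');a=cam('top');b=cam('side')
pickle.dump((w,a,b),open('s3.pkl','wb'));save(w,'w3',(130,0,510,260),2.1)
for q in ('blank','tongue','stub','rack'):
  for n,s in(('w',w),('s',b)): print(q,n,[(np.round(r['uv'],1).tolist(),round(float(r['confidence']),2)) for r in nets.landmark_of(s,q)[:3]])
E
```

```text
clock: 8.42
tool_pos: [0.484, 0.2878, 0.3288]
orientation: [-180.0, -0.0, -2.3]
force: [1.1, 0.4, -0.2]
opening: 0.0394
gripper_force: 0.0
clock: 9.08
tool_pos: [0.4845, 0.046, 0.4056]
orientation: [-179.9, -0.1, -2.3]
force: [1.6, -0.8, -0.2]
opening: 0.0525
gripper_force: 0.0
clock: 9.75
tool_pos: [0.4861, -0.2745, 0.4056]
orientation: [180.0, -0.1, -2.3]
force: [1.3, 0.5, 0.0]
opening: 0.0524
gripper_force: 0.0
clock: 10.08
tool_pos: [0.4865, -0.3135, 0.4049]
orientation: [-180.0, -0.0, -12.2]
force: [0.1, 0.5, -0.3]
opening: 0.0528
gripper_force: 0.0
blank w []
blank s [([347.6, 314.9], 0.76)]
tongue w []
tongue s [([348.7, 339.1], 0.71), ([215.0, 160.9], 0.48)]
stub w []
stub s [([347.8, 292.3], 0.46)]
rack w [([314.2, 163.3], 0.6)]
rack s [([335.4, 324.8], 0.96)]
```

View pics/w3.png

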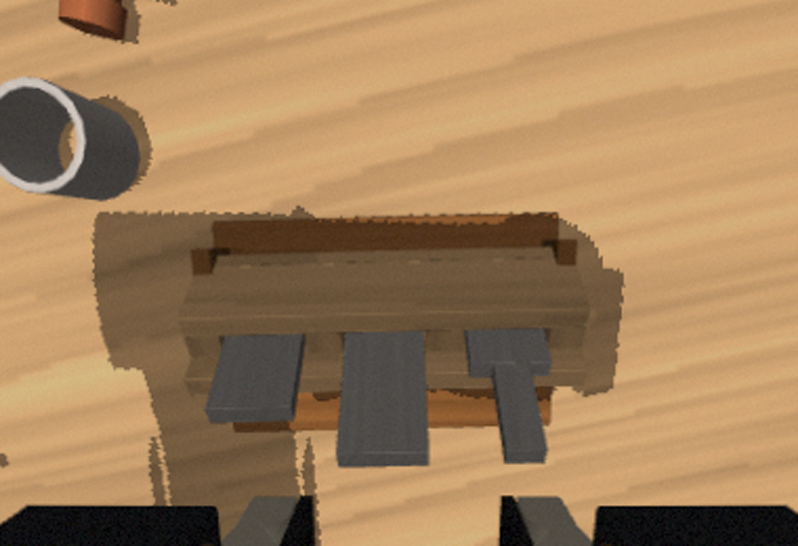

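```bash
cat > fit.py <<'E'
from h import *
import pickle
from scipy.optimize import least_squares
np.set_printoptions(precision=4,suppress=True)
w,a,b=pickle.load(open('s3.pkl','rb'))
uv=np.array([(339,458),(429,457),(207,411),(294,412),(505,455),(546,454),(469,374),(549,374)])/2.1+[130,0]
loc=[(20,0,120),(-20,0,120),(20,62,92),(-20,62,92),(9,-62,120),(-9,-62,120),(20,-62,66),(-20,-62,66)]
c,s=np.cos(np.radians(32)),np.sin(np.radians(32))
def pts(p):
    x=np.array([c,0,s]);z=np.array([-s,0,c])
    L=np.array([ .005*x+l[2]/1e3*z+[0,(l[0]+l[1])/1e3,0] for l in loc])
    return R.from_euler('z',p[3]).apply(L)+p[:3]
r=least_squares(lambda p:(proj(w,pts(p))-uv).ravel(),[.54,-.31,.03,-.2])
p=r.x;print('foot',p[:3],'yaw',np.degrees(p[3]),'\n',(proj(w,pts(p))-uv).round(1).tolist())
Rz=R.from_euler('z',p[3])
top=Rz.apply(.12*np.array([-s,0,c]))+p[:3];print('top centre',top)
print('stub top',Rz.apply(.092*np.array([-s,0,c])+[0,.062,0])+p[:3], 'highest z', p[2]+.092*c+.005*s)
print('side proj top',proj(b,[top]))
g=nets
o,d=ray(b,[(347.6,314.9)]); 
print('side proj foot',proj(b,[p[:3]]))
save(b,'side3',(290,250,400,380),4)
E
python3 fit.py
```

```text
foot [ 0.5342 -0.313   0.0298] yaw -11.732781579820275 
 [[-0.9, 0.1], [-0.2, 0.2], [1.2, 0.4], [0.2, -0.4], [-0.5, 0.9], [-0.5, 1.3], [0.4, -1.3], [0.6, -1.5]]
top centre [ 0.472  -0.3     0.1315]
stub top [ 0.4991 -0.2423  0.1078] highest z 0.11042892118779822
side proj top [[319.1908 294.8678]]
side proj foot [[347.1931 320.1654]]
```

View pics/side3.png

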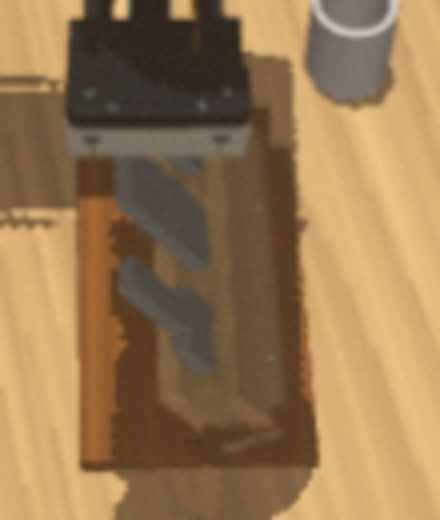

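```bash
python3 -m creep '[[[-0.044,-0.051,0,-0.0055,0.6],[0,0,0.2,0,0.6],[0,0,0.2,0,0.6],[0,0,0.15,0,0.6],[0,0,0.07,0,0.6],[0,0,0,0,0.6]]]'
python3 - <<'E'
from h import *
w=cam('wrist');save(w,'w4',(120,60,520,330),2)
E
```

```text
clock: 11.13
tool_pos: [0.479, -0.2999, 0.2769]
orientation: [-180.0, 0.4, -11.4]
force: [0.4, 0.1, -0.0]
opening: 0.0524
gripper_force: 0.0
```

View pics/w4.png

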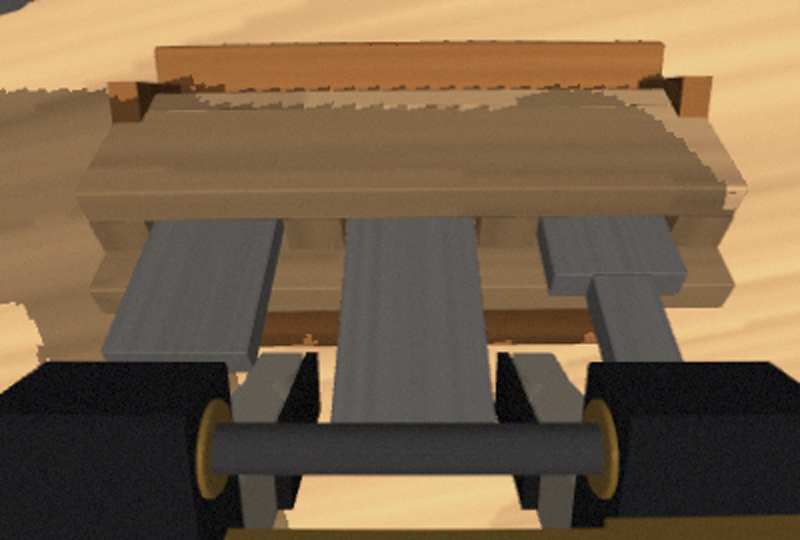

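```bash
python3 -m creep '[[[0,0,0,0,0.3],[0,0,0,0,0.3],[0,0,0,0,0],[0,0,0,0,0],[0,0,0,0,0],[0,0,0,0,0]]]';python3 -m creep '[[[-0.026,0,-0.042,0,0],[-0.053,0,-0.085,0,0],[-0.053,0,-0.085,0,0],[-0.053,0,-0.085,0,0],[0,0,0,0,0]]]'
```

```text
clock: 11.68
tool_pos: [0.481, -0.3009, 0.2821]
orientation: [180.0, -0.2, -11.3]
force: [-1.5, 1.2, 7.3]
opening: 0.0396
gripper_force: 30.0
clock: 12.1
tool_pos: [0.4433, -0.2933, 0.3433]
orientation: [180.0, -0.2, -11.4]
force: [-0.3, -0.3, -2.6]
opening: 0.0399
gripper_force: 30.0
```

```bash
python3 -m creep '[[[0,0,-0.2,0,0],[0,0,-0.19,0,0],[0.029,-0.184,0,0,0],[0.029,-0.184,0,0,0],[0.029,-0.184,0,0,0],[0.029,-0.184,0,0,0],[0.029,-0.184,0,0,0],[0.029,-0.184,0,0,0]]]';python3 -m creep '[[[0.029,-0.184,0,0,0],[0.029,-0.184,0,0,0],[0.029,-0.184,0,0,0],[0,0,0,-0.017,0],[0,0,0,0,0],[0,0,0,0,0]]]'
python3 - <<'E'
from h import *
import pickle
np.set_printoptions(precision=4,suppress=True)
P=pose()
w=cam('wrist');b=cam('side');a=cam('top');pickle.dump((w,a,b,P),open('s5.pkl','wb'))
l=nets.masks_of(b,'blank')
for r in l[:3]:
    ys,xs=np.nonzero(r['region']);print(r['confidence'],r['uv'],xs.min(),xs.max(),ys.min(),ys.max(),cv2.minAreaRect(np.c_[xs,ys].astype(np.float32)))
piv=P@[0,0,.165,1]
for t in (0,10,20,32):
    s,c=np.sin(np.radians(t)),np.cos(np.radians(t))
    f=P[:3,:3]@np.array([s,0,c])*.103; print(t,proj(b,[piv[:3],piv[:3]+f]).tolist(), proj(w,[piv[:3]+f]).tolist())
save(b,'side5',(270,90,400,240),4)
v=np.hstack([cv2.resize(x['frame'][y0:y1,x0:x1],(400,480),interpolation=cv2.INTER_CUBIC) for x,(x0,y0,x1,y1) in ((b,(280,100,380,220)),(w,(240,40,400,232)))])
cv2.imwrite('pics/pair5.png',v[:,:,::-1])
E
```

```text
clock: 12.77
tool_pos: [0.5217, -0.082, 0.4171]
orientation: [-180.0, 0.1, -11.4]
force: [1.6, 0.1, -3.2]
opening: 0.0397
gripper_force: 30.0
clock: 13.27
tool_pos: [0.5603, 0.0214, 0.4168]
orientation: [180.0, 0.1, -9.8]
force: [0.2, -0.1, -2.5]
opening: 0.0397
gripper_force: 30.0
0.46 [340.6, 161.4] 333 351 156 179 ((343.6200256347656, 166.66000366210938), (28.60000228881836, 9.800000190734863), 53.13010025024414)
0 [[327.23747228435997, 149.3647143467918], [326.5541785117152, 180.7345132132509]] [[323.3446252579506, 205.4903834535716]]
10 [[327.23747228435997, 149.3647143467918], [333.5990863788495, 180.12377329157846]] [[323.36756242380534, 186.50973203202977]]
20 [[327.23747228435997, 149.3647143467918], [340.4783606245744, 178.6282940011875]] [[323.39478483419845, 167.79731141850738]]
32 [[327.23747228435997, 149.3647143467918], [348.2664478978886, 175.71311199226156]] [[323.4338768663361, 145.7264894459453]]
```

View pics/pair5.png

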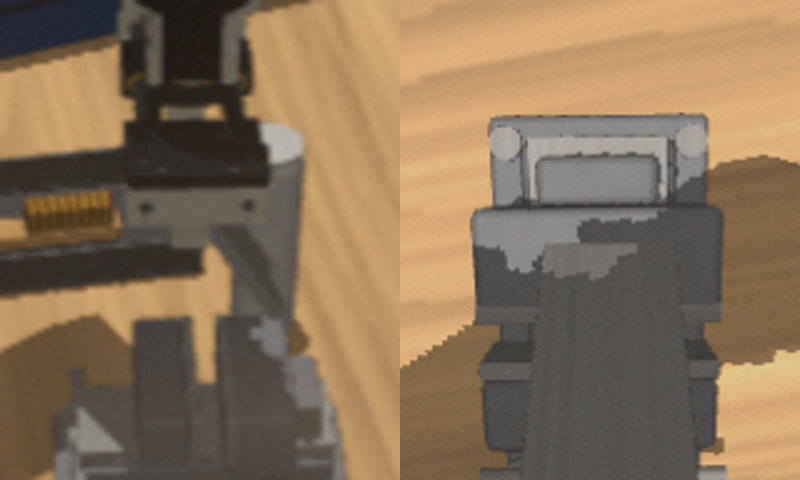

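Run:
```python
from h import *
import pickle
np.set_printoptions(precision=4,suppress=True)
w,a,b,P=pickle.load(open('s5.pkl','rb'))
g=cv2.cvtColor(w['frame'],cv2.COLOR_RGB2GRAY).astype(int)
print(P[:3,3])
print('L',[(r,int(g[r,277:288].mean())) for r in range(150,222)])
print('R',[(r,int(g[r,357:364].mean())) for r in range(155,222)])
print('foot',[(r,int(g[r,300:330].mean())) for r in range(126,145)])
print('cols',[(c,int(g[145:150,c].mean())) for c in range(290,356)])
F=np.array([.5853,.0209]);u=np.array([np.cos(np.radians(-9.9)),np.sin(np.radians(-9.9))]);v=np.array([-u[1],u[0]])
for r in (137,):
  for z in (.16,.164,.168,.172):
    p=onz(w,[(320,r)],z)[0,:2]-F; print(z,p@u)
for r in range(160,214,2):
    p=onz(w,[(282,r)],.105)[0,:2]-F; print(r,round(p@u*1e3,1),end=' ')
```

```text
[0.5603 0.0214 0.4168]
L [(150, 78), (151, 77), (152, 76), (153, 77), (154, 77), (155, 76), (156, 77), (157, 76), (158, 76), (159, 76), (160, 76), (161, 77), (162, 80), (163, 89), (164, 90), (165, 89), (166, 88), (167, 86), (168, 87), (169, 79), (170, 84), (171, 85), (172, 86), (173, 85), (174, 86), (175, 84), (176, 76), (177, 64), (178, 62), (179, 62), (180, 63), (181, 62), (182, 62), (183, 63), (184, 60), (185, 85), (186, 90), (187, 91), (188, 95), (189, 93), (190, 91), (191, 90), (192, 63), (193, 72), (194, 74), (195, 76), (196, 77), (197, 77), (198, 78), (199, 77), (200, 76), (201, 77), (202, 77), (203, 77), (204, 76), (205, 76), (206, 75), (207, 75), (208, 76), (209, 75), (210, 75), (211, 74), (212, 75), (213, 75), (214, 75), (215, 75), (216, 76), (217, 77), (218, 72), (219, 65), (220, 65), (221, 84)]
R [(155, 77), (156, 78), (157, 77), (158, 77), (159, 77), (160, 77), (161, 79), (162, 90), (163, 90), (164, 88), (165, 88), (166, 86), (167, 86), (168, 82), (169, 85), (170, 85), (171, 84), (172, 86), (173, 85), (174, 86), (175, 81), (176, 68), (177, 66), (178, 62), (179, 61), (180
[... 1114 characters left out ...]
(325, 90), (326, 89), (327, 82), (328, 80), (329, 80), (330, 82), (331, 81), (332, 83), (333, 81), (334, 83), (335, 82), (336, 82), (337, 81), (338, 80), (339, 80), (340, 80), (341, 80), (342, 79), (343, 79), (344, 78), (345, 79), (346, 79), (347, 80), (348, 80), (349, 80), (350, 78), (351, 71), (352, 77), (353, 78), (354, 78), (355, 77)]
0.16 0.03586051796620859
0.164 0.03616511491915001
0.168 0.036469711872091325
0.172 0.036774308825032756
160 8.9 162 6.8 164 4.8 166 2.8 168 0.7 170 -1.3 172 -3.4 174 -5.5 176 -7.6 178 -9.7 180 -11.8 182 -13.9 184 -16.0 186 -18.1 188 -20.2 190 -22.4 192 -24.5 194 -26.7 196 -28.8 198 -31.0 200 -33.2 202 -35.4 204 -37.6 206 -39.8 208 -42.0 210 -44.3 212 -46.5
```

```bash
python3 -m creep '[[[-0.19,-0.019,0,0,0],[0,0,0.17,0,0],[0,0,0.12,0,0],[0,0,0.03,0,0],[0,0,0,0,0]]]';python3 -m creep '[[[0,0,0.025,0,0],[0,0,0,0,0]]]'
python3 - <<'E'
from h import *
import pickle
w=cam('wrist');b=cam('side');pickle.dump((w,b,pose()),open('s6.pkl','wb'))
g=cv2.cvtColor(w['frame'],cv2.COLOR_RGB2GRAY).astype(int)
print('foot',[(r,int(g[r,310:335].mean())) for r in range(120,190)])
print('L',[(r,int(g[r,270:285].mean())) for r in range(140,215)])
E
```

```text
clock: 13.88
tool_pos: [0.5232, 0.0304, 0.3526]
orientation: [179.9, 0.2, -9.9]
force: [0.4, 0.2, -2.3]
opening: 0.0397
gripper_force: 30.0
clock: 14.05
tool_pos: [0.5246, 0.031, 0.3504]
orientation: [-180.0, -0.1, -9.8]
force: [-0.7, 0.0, 1.5]
opening: 0.0395
gripper_force: 30.0
foot [(120, 136), (121, 136), (122, 136), (123, 136), (124, 136), (125, 136), (126, 136), (127, 135), (128, 133), (129, 155), (130, 164), (131, 161), (132, 158), (133, 156), (134, 157), (135, 157), (136, 157), (137, 134), (138, 115), (139, 111), (140, 111), (141, 111), (142, 111), (143, 110), (144, 107), (145, 106), (146, 106), (147, 106), (148, 103), (149, 99), (150, 95), (151, 90), (152, 85), (153, 82), (154, 81), (155, 81), (156, 80), (157, 81), (158, 80), (159, 81), (160, 80), (161, 82), (162, 81), (163, 81), (164, 81), (165, 81), (166, 82), (167, 81), (168, 82), (169, 81), (170, 81), (171, 82), (172, 82), (173, 82), (174, 81), (175, 82), (176, 82), (177, 82), (178, 82), (179, 81), (180, 82), (181, 82), (182, 82), (183, 82), (184, 82), (185, 82), (186, 82), (187, 82), (188, 82), (189, 82)]
L [(140, 77), (141, 79), (142, 80), (143, 81), (144, 81), (145, 81), (146, 81), (147, 83), (148, 83), (149, 83), (150, 84), (151, 83), (152, 85), (153, 73), (154, 64), (155, 62), (156, 61), (157, 61), (158, 63), (159, 62), (160, 86), (161, 112), (162, 120), (163, 111), (164, 97), (165, 94), (166, 93), (167, 91), (168, 89), (169, 83), (170, 59), (171, 70), (172, 73), (173, 74), (174, 76), (175, 76), (176, 77), (177, 78), (178, 77), (179, 76), (180, 77), (181, 77), (182, 77), (183, 77), (184, 77), (185, 77), (186, 77), (187, 76), (188, 75), (189, 76), (190, 76), (191, 75), (192, 76), (193, 75), (194, 75), (195, 75), (196, 75), (197, 74), (198, 75), (199, 75), (200, 75), (201, 75), (202, 76), (203, 75), (204, 75), (205, 72), (206, 64), (207, 64), (208, 83), (209, 85), (210, 85), (211, 83), (212, 86), (213, 85), (214, 85)]
```

```bash
python3 -m creep '[[[0.02,0,0,0,0],[0.02,0,0,0,0],[0,0,0,0,0]]]';python3 -m creep '[[[0.025,0,0,0,0],[0.025,0,0,0,0],[0,0,0,0,0]]]'
python3 - <<'E'
from h import *
o=obs();print(o['tool_pos'],o['force'],o['moment'])
E
```

```text
clock: 14.4
tool_pos: [0.5311, 0.0297, 0.3521]
orientation: [180.0, 0.0, -9.8]
force: [-17.7, 3.5, 24.8]
opening: 0.0401
gripper_force: 30.0
clock: 14.65
tool_pos: [0.5417, 0.028, 0.3536]
orientation: [-180.0, -0.1, -9.8]
force: [-18.5, 2.3, 32.2]
opening: 0.0396
gripper_force: 30.0
[0.54166504 0.0279943  0.35362016] [-18.46025962   2.28919643  32.21704028] [ 0.92631761  6.53420406 -0.00716281]
```

```bash
python3 -m creep '[[[0,0,-0.025,0,0],[0,0,0,0,0]]]';python3 -m creep '[[[0.03,0,-0.005,0,0],[0.03,0,-0.005,0,0],[0,0,0,0,0]]]'
python3 - <<'E'
from h import *
import pickle
o=obs();print(o['tool_pos'],o['force'])
w=cam('wrist');b=cam('side');pickle.dump((w,b,pose()),open('s7.pkl','wb'))
v=np.hstack([cv2.resize(x['frame'][y0:y1,x0:x1],(400,480),interpolation=cv2.INTER_CUBIC) for x,(x0,y0,x1,y1) in ((b,(280,110,380,230)),(w,(240,90,400,282)))])
cv2.imwrite('pics/pair7.png',v[:,:,::-1])
E
```

```text
clock: 14.82
tool_pos: [0.5422, 0.0283, 0.3557]
orientation: [-179.9, -0.2, -9.8]
force: [0.2, 0.1, -1.9]
opening: 0.0398
gripper_force: 30.0
clock: 15.07
tool_pos: [0.5541, 0.0262, 0.3575]
orientation: [-180.0, -0.0, -9.8]
force: [-8.0, 3.4, 15.4]
opening: 0.0401
gripper_force: 30.0
[0.55412451 0.02623378 0.35750468] [-8.02838721  3.40764865 15.44312902]
```

View pics/pair7.png

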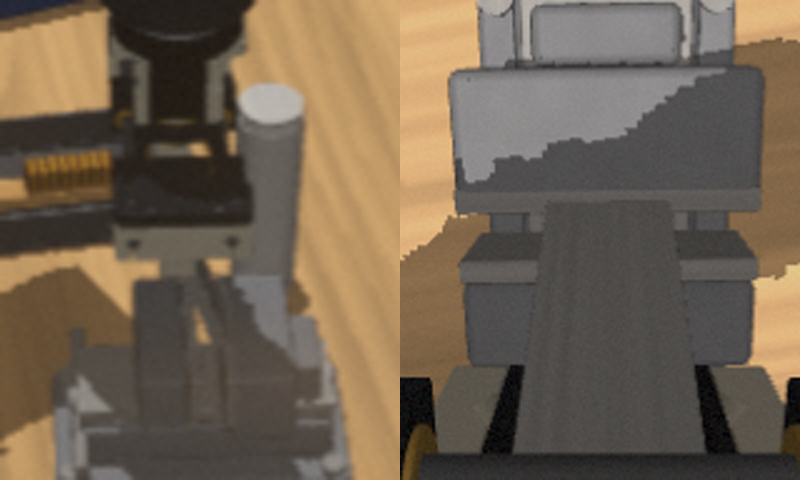

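```bash
python3 -m creep '[[[-0.03,0,-0.01,0,0],[0,0,0.025,0,0],[0,0,0,0,0]]]';python3 -m creep '[[[0,0,0.03,0,0],[0,0,0,0,0]]]'
python3 - <<'E'
from h import *
w=cam('wrist')
g=cv2.cvtColor(w['frame'],cv2.COLOR_RGB2GRAY).astype(int)
print(obs()['tool_pos'],'foot',[(r,int(g[r,300:330].mean())) for r in range(150,190)])
print('L',[(r,int(g[r,264:290].mean())) for r in range(150,190)])
E
```

```text
clock: 15.42
tool_pos: [0.5472, 0.0271, 0.3515]
orientation: [180.0, 0.1, -9.8]
force: [-0.4, 1.0, -3.9]
opening: 0.0401
gripper_force: 30.0
clock: 15.58
tool_pos: [0.5479, 0.0272, 0.3456]
orientation: [180.0, -0.0, -9.8]
force: [2.2, -0.6, -3.0]
opening: 0.0399
gripper_force: 30.0
[0.5478948  0.02717149 0.34602449] foot [(150, 77), (151, 77), (152, 77), (153, 78), (154, 78), (155, 77), (156, 78), (157, 77), (158, 78), (159, 78), (160, 81), (161, 91), (162, 92), (163, 89), (164, 88), (165, 88), (166, 88), (167, 87), (168, 89), (169, 82), (170, 78), (171, 75), (172, 74), (173, 75), (174, 74), (175, 74), (176, 74), (177, 74), (178, 74), (179, 75), (180, 74), (181, 75), (182, 74), (183, 74), (184, 74), (185, 75), (186, 74), (187, 75), (188, 75), (189, 75)]
L [(150, 140), (151, 140), (152, 140), (153, 139), (154, 140), (155, 130), (156, 116), (157, 107), (158, 102), (159, 100), (160, 101), (161, 111), (162, 115), (163, 114), (164, 106), (165, 99), (166, 91), (167, 88), (168, 88), (169, 89), (170, 77), (171, 91), (172, 98), (173, 98), (174, 98), (175, 98), (176, 99), (177, 99), (178, 94), (179, 82), (180, 72), (181, 70), (182, 68), (183, 67), (184, 65), (185, 63), (186, 64), (187, 64), (188, 63), (189, 63)]
```

```bash
python3 -m creep '[[[0.03,0,0,0,0],[0.03,0,0,0,0],[0,0,0,0,0]]]';python3 -m creep '[[[0.03,0,0,0,0],[0.03,0,0,0,0],[0,0,0,0,0]]]'
```

```text
clock: 15.88
tool_pos: [0.5593, 0.0248, 0.3461]
orientation: [179.9, 0.2, -9.8]
force: [-3.3, 0.3, -1.6]
opening: 0.0395
gripper_force: 30.0
clock: 16.13
tool_pos: [0.5712, 0.0228, 0.3463]
orientation: [179.9, 0.1, -9.8]
force: [-3.2, -1.1, -2.5]
opening: 0.04
gripper_force: 30.0
```

```bash
python3 -m creep '[[[0.035,0,0,0,0],[0,0,0,0,0]]]';python3 -m creep '[[[0,0,0.04,0,0],[0,0,0,0,0]]]';python3 -m creep '[[[0.006,0,0,0,0],[0,0,0.02,0,0],[0,0,0,0,0]]]'
```

```text
clock: 16.3
tool_pos: [0.578, 0.0216, 0.3464]
orientation: [180.0, 0.1, -9.8]
force: [-3.7, -0.2, -0.9]
opening: 0.0399
gripper_force: 30.0
clock: 16.47
tool_pos: [0.5776, 0.0219, 0.3374]
orientation: [-180.0, 0.0, -9.8]
force: [-0.3, -1.2, -3.3]
opening: 0.0395
gripper_force: 30.0
clock: 16.72
tool_pos: [0.5789, 0.0217, 0.3341]
orientation: [180.0, 0.0, -9.8]
force: [-2.6, 0.9, -5.0]
opening: 0.0398
gripper_force: 30.0
```

```bash
python3 -m creep '[[[0,0,0.015,0,0],[0,0,0,0,0]]]';python3 -m creep '[[[0,0,0.01,0,0],[0,0,0,0,0]]]';python3 -m creep '[[[0,0,0.01,0,0],[0,0,0,0,0]]]'
```

```text
clock: 16.88
tool_pos: [0.5789, 0.0217, 0.3313]
orientation: [180.0, 0.0, -9.8]
force: [-3.5, 0.6, -5.0]
opening: 0.0397
gripper_force: 30.0
clock: 17.05
tool_pos: [0.579, 0.0216, 0.3295]
orientation: [180.0, 0.0, -9.8]
force: [-3.8, 0.1, -2.9]
opening: 0.0396
gripper_force: 30.0
clock: 17.22
tool_pos: [0.5791, 0.0217, 0.3276]
orientation: [180.0, 0.0, -9.8]
force: [-3.9, 0.3, -3.3]
opening: 0.0396
gripper_force: 30.0
```

```bash
python3 -m creep '[[[0,0,0.01,0,0],[0,0,0,0,0]]]';python3 -m creep '[[[0,0,0.01,0,0],[0,0,0,0,0]]]';python3 -m creep '[[[0,0,0.01,0,0],[0,0,0,0,0]]]'
```

```text
clock: 17.38
tool_pos: [0.5791, 0.0217, 0.3256]
orientation: [180.0, 0.0, -9.8]
force: [-4.3, 2.0, -3.3]
opening: 0.0397
gripper_force: 30.0
clock: 17.55
tool_pos: [0.5792, 0.0217, 0.3235]
orientation: [180.0, 0.0, -9.8]
force: [-3.9, 0.3, -4.2]
opening: 0.0394
gripper_force: 30.0
clock: 17.72
tool_pos: [0.5792, 0.0217, 0.3215]
orientation: [180.0, 0.0, -9.8]
force: [-3.4, -0.3, -3.3]
opening: 0.0397
gripper_force: 30.0
```

```bash
python3 -m creep '[[[0,0,0.01,0,0],[0,0,0,0,0]]]';python3 -m creep '[[[0,0,0.01,0,0],[0,0,0,0,0]]]';python3 -m creep '[[[0,0,0.01,0,0],[0,0,0,0,0]]]';python3 - <<'E'
from h import *
import pickle
w=cam('wrist');b=cam('side');pickle.dump((w,b,pose()),open('s8.pkl','wb'))
for r in nets.masks_of(b,'blank')[:2]:
    ys,xs=np.nonzero(r['region']);print(r['confidence'],r['uv'],xs.min(),xs.max(),ys.min(),ys.max())
F=np.array([.5853,.0209,0]);u=np.array([.985,-.172,0])
for z in (.06,.105,.16,.18): print(z,proj(b,[F-.005*u+[0,0,z]]),proj(w,[F-.005*u+[0,0,z]]))
g=cv2.cvtColor(w['frame'],cv2.COLOR_RGB2GRAY).astype(int)
print('rows',[(r,int(g[r,310:330].mean())) for r in range(150,270,1)])
E
```

```text
clock: 17.88
tool_pos: [0.5792, 0.0217, 0.3195]
orientation: [180.0, 0.0, -9.8]
force: [-3.1, 0.6, -3.9]
opening: 0.0401
gripper_force: 30.0
clock: 18.05
tool_pos: [0.5795, 0.0217, 0.3183]
orientation: [180.0, -0.1, -9.8]
force: [-3.6, 0.5, 1.4]
opening: 0.0398
gripper_force: 30.0
clock: 18.22
tool_pos: [0.5804, 0.0216, 0.318]
orientation: [-180.0, -0.3, -9.8]
force: [-3.8, -1.7, 9.3]
opening: 0.0399
gripper_force: 30.0
0.4 [331.1, 196.3] 331 335 191 208
0.06 [[333.57014723 203.76633   ]] [[323.20935171 210.27692653]]
0.105 [[333.98373191 191.74494688]] [[323.21846184 229.95020697]]
0.16 [[334.51517103 176.23309946]] [[323.23645012 268.7044672 ]]
0.18 [[334.71588586 170.35535502]] [[323.24641089 290.11150953]]
rows [(150, 122), (151, 117), (152, 101), (153, 77), (154, 63), (155, 51), (156, 52), (157, 52), (158, 53), (159, 58), (160, 65), (161, 74), (162, 75), (163, 76), (164, 77), (165, 77), (166, 77), (167, 78), (168, 77), (169, 78), (170, 78), (171, 77), (172, 78), (173, 78), (174, 77), (175, 78), (176, 78), (177, 78), (178, 77), (179, 77), (180, 78), (181, 78), (182, 78), (183, 78
[... 248 characters left out ...]
6, 76), (207, 76), (208, 76), (209, 75), (210, 77), (211, 77), (212, 77), (213, 77), (214, 80), (215, 90), (216, 91), (217, 88), (218, 88), (219, 87), (220, 87), (221, 87), (222, 88), (223, 85), (224, 65), (225, 62), (226, 64), (227, 63), (228, 63), (229, 63), (230, 64), (231, 64), (232, 63), (233, 63), (234, 64), (235, 64), (236, 64), (237, 64), (238, 64), (239, 64), (240, 64), (241, 64), (242, 64), (243, 64), (244, 64), (245, 63), (246, 63), (247, 64), (248, 63), (249, 63), (250, 64), (251, 64), (252, 64), (253, 63), (254, 63), (255, 63), (256, 64), (257, 63), (258, 63), (259, 63), (260, 63), (261, 63), (262, 63), (263, 63), (264, 63), (265, 64), (266, 63), (267, 63), (268, 63), (269, 63)]
```

```bash
python3 -m creep '[[[0,0,-0.005,0,0],[0,0,0,0,0.6],[0,0,0,0,0.6],[0,0,0,0,0.6],[0,0,0,0,0.6]]]';python3 -m creep '[[[0,0,-0.1,0,0.6],[0,0,-0.2,0,0.6],[0,0,-0.2,0,0.6],[0,0,0,0,0.6]]]'
python3 - <<'E'
from h import *
import pickle
w=cam('wrist');b=cam('side');a=cam('top');pickle.dump((w,b,a,pose()),open('s9.pkl','wb'));save(w,'w9',(200,60,460,260),3);save(b,'side9',(280,120,400,230),5)
for r in nets.masks_of(w,'blank')[:2]:
    ys,xs=np.nonzero(r['region']);print(r['confidence'],r['uv'],xs.min(),xs.max(),ys.min(),ys.max(),cv2.minAreaRect(np.c_[xs,ys].astype(np.float32)))
F=np.array([.5853,.0209,0]);u=np.array([.985,-.172,0]);v=np.array([.172,.985,0])
for x in(0,-.01):
  print([proj(w,[F+x*u+y*v+[0,0,z]]).round(1).tolist() for y in(-.02,.02) for z in (.18,.105)])
g=cv2.cvtColor(w['frame'],cv2.COLOR_RGB2GRAY).astype(int)
print('rows',[(r,int(g[r,310:330].mean())) for r in range(150,240,1)])
print('L',[(r,int(g[r,275:285].mean())) for r in range(150,240,1)])
E
```

```text
clock: 18.78
tool_pos: [0.5795, 0.0218, 0.3169]
orientation: [-180.0, -0.0, -9.8]
force: [-0.6, 0.1, -0.4]
opening: 0.052
gripper_force: 0.0
clock: 19.12
tool_pos: [0.5811, 0.0218, 0.4254]
orientation: [-179.8, -0.7, -9.7]
force: [0.8, -0.4, 3.1]
opening: 0.0528
gripper_force: 0.0
0.72 [325.3, 206.2] 301 349 190 224 ((324.57366943359375, 206.76776123046875), (33.4709587097168, 48.374691009521484), 87.61405944824219)
[[[349.0, 212.4]], [[343.2, 190.4]], [[300.3, 212.2]], [[305.8, 190.2]]]
[[[348.6, 223.8]], [[343.0, 199.4]], [[300.5, 223.6]], [[305.9, 199.2]]]
rows [(150, 75), (151, 77), (152, 77), (153, 76), (154, 76), (155, 76), (156, 76), (157, 77), (158, 76), (159, 76), (160, 77), (161, 76), (162, 76), (163, 76), (164, 76), (165, 75), (166, 76), (167, 75), (168, 76), (169, 75), (170, 76), (171, 75), (172, 75), (173, 75), (174, 75), (175, 75), (176, 74), (177, 75), (178, 75), (179, 75), (180, 76), (181, 75), (182, 75), (183, 75), (184, 83), (185, 89), (186, 86), (187, 85), (188, 86), (189, 86), (190, 88), (191, 64), (192, 60), (193, 60), (194, 61), (195, 61), (196, 60), (197, 61), 
[... 760 characters left out ...]
7), (177, 78), (178, 77), (179, 77), (180, 79), (181, 77), (182, 80), (183, 81), (184, 86), (185, 90), (186, 92), (187, 92), (188, 93), (189, 92), (190, 94), (191, 97), (192, 103), (193, 102), (194, 102), (195, 103), (196, 99), (197, 96), (198, 94), (199, 93), (200, 91), (201, 88), (202, 86), (203, 84), (204, 81), (205, 82), (206, 95), (207, 97), (208, 98), (209, 98), (210, 95), (211, 96), (212, 80), (213, 89), (214, 88), (215, 87), (216, 86), (217, 87), (218, 87), (219, 88), (220, 87), (221, 88), (222, 89), (223, 89), (224, 88), (225, 87), (226, 86), (227, 86), (228, 86), (229, 85), (230, 85), (231, 86), (232, 84), (233, 85), (234, 84), (235, 85), (236, 56), (237, 53), (238, 58), (239, 62)]
```

```bash
python3 -m creep '[[[-0.2,0,0,0,0],[-0.2,0,0,0,0],[0,0,0,0,0],[0,0,0,0,0],[0,0,0.2,0,0],[0,0,0.2,0,0],[0,0,0.2,0,0],[0,0,0.2,0,0]]]';python3 -m creep '[[[0,0,0,0,0],[0.05,0,0,0,0],[0,0,0,0,0]]]'
python3 - <<'E'
from h import *
P=pose();d=P[:3,3]-[.5853,.0209,0];print('X',d@[.985,-.172,0],'Y',d@[.172,.985,0])
E
```

```text
clock: 19.98
tool_pos: [0.5006, 0.0351, 0.2549]
orientation: [-180.0, -0.0, -9.8]
force: [0.6, 0.8, -1.4]
opening: 0.0047
gripper_force: 0.0
clock: 20.23
tool_pos: [0.5129, 0.0339, 0.2581]
orientation: [180.0, -0.1, -9.8]
force: [1.1, 0.4, 1.6]
opening: 0.0003
gripper_force: 0.0
X -0.07357655199559207 Y 0.0003975188391025595
```

```bash
python3 -m creep '[[[0.02,0,0,0,0],[0,0,0,0,0]]]';python3 -m creep '[[[0.02,0,0,0,0],[0,0,0,0,0]]]';python3 -m creep '[[[0.012,0,0,0,0],[0,0,0,0,0]]]'
```

```text
clock: 20.4
tool_pos: [0.5157, 0.0332, 0.2588]
orientation: [-179.9, -0.2, -9.8]
force: [-0.6, -0.6, 0.5]
opening: 0.0002
gripper_force: 0.0
clock: 20.57
tool_pos: [0.5187, 0.0323, 0.258]
orientation: [-179.9, -0.1, -9.8]
force: [-0.2, 0.5, 1.1]
opening: 0.0004
gripper_force: 0.0
clock: 20.73
tool_pos: [0.5204, 0.0318, 0.2573]
orientation: [-180.0, -0.0, -9.8]
force: [-1.0, 0.6, 0.3]
opening: 0.0005
gripper_force: 0.7
```

```bash
python3 -m creep '[[[0.012,0,0,0,0],[0,0,0,0,0]]]';python3 -m creep '[[[0.012,0,0,0,0],[0,0,0,0,0]]]';python3 -m creep '[[[0.01,0,0,0,0],[0,0,0,0,0]]]'
```

```text
clock: 20.9
tool_pos: [0.5227, 0.0313, 0.2569]
orientation: [180.0, 0.0, -9.8]
force: [-2.9, 0.3, 3.2]
opening: 0.0001
gripper_force: 1.7
clock: 21.07
tool_pos: [0.5246, 0.0309, 0.2566]
orientation: [180.0, 0.1, -9.8]
force: [-6.7, 2.1, 4.9]
opening: 0.0005
gripper_force: 3.4
clock: 21.23
tool_pos: [0.5252, 0.0306, 0.2564]
orientation: [179.9, 0.3, -9.8]
force: [-14.5, 7.1, 10.1]
opening: 0.0006
gripper_force: 7.5
```

```bash
python3 -m creep '[[[0.008,0,0,0,0],[0,0,0,0,0],[0,0,0,0,0]]]'; python3 -m creep '[[[-0.1,0,0,0,0],[-0.1,0,0,0,0],[0,0,-0.2,0,0],[0,0,-0.2,0,0],[0,0,-0.2,0,0],[0,0,-0.2,0,0],[0.15,0,0,0,0.3],[0,0,0,0,0.3]]]'
python3 - <<'E'
from h import *
import pickle
w=cam('wrist');b=cam('side');a=cam('top');pickle.dump((w,b,a),open('s10.pkl','wb'))
P=pose();print(P[:3,3])
for r in nets.masks_of(w,'blank')[:2]:
    ys,xs=np.nonzero(r['region']);print(r['confidence'],xs.min(),xs.max(),ys.min(),ys.max())
F=np.array([.5853,.0209,0]);u=np.array([.985,-.172,0]);v=np.array([.172,.985,0])
for x in(0,-.01):
  print([proj(w,[F+x*u+y*v+[0,0,z]]).round(1).tolist() for y in(-.02,.02) for z in (.18,.105)])
for x in (0,-.01,-.012,-.015,-.05):print(x,proj(w,[F+x*u+.04*v+[0,0,.105]]))
g=cv2.cvtColor(w['frame'],cv2.COLOR_RGB2GRAY).astype(int)
c=int(proj(w,[F-.01*u+.04*v+[0,0,.105]])[0,0])
print('rows',[(r,int(g[r,310:330].mean())) for r in range(110,210,1)])
print('L',c,[(r,int(g[r,c-4:c+5].mean())) for r in range(110,210,1)])
for q in('can','sleeve','tongue','stub','coupling_a','tee','level'):
    print(q,[np.round(r['uv'],0).tolist() for r in nets.find_in(a,q)[:2]])
save(w,'w10',(200,40,460,240),3)
E
```

```text
clock: 21.48
tool_pos: [0.5256, 0.0305, 0.2562]
orientation: [179.9, 0.4, -9.9]
force: [-20.5, 10.1, 13.8]
opening: 0.0005
gripper_force: 10.7
clock: 22.15
tool_pos: [0.5223, 0.0323, 0.4204]
orientation: [-179.8, -0.5, -9.8]
force: [1.2, 0.6, 0.3]
opening: 0.0087
gripper_force: 0.0
[0.51894412 0.03194577 0.41652358]
0.69 299 351 132 151
[[[352.1, 137.3]], [[345.1, 132.2]], [[298.5, 137.1]], [[304.9, 132.0]]]
[[[351.7, 150.8]], [[344.9, 142.4]], [[298.8, 150.6]], [[305.1, 142.2]]]
0 [[284.86618208 132.00003055]]
-0.01 [[285.17702017 142.16741182]]
-0.012 [[285.23899304 144.17972417]]
-0.015 [[285.33182387 147.18501894]]
-0.05 [[286.40206193 181.09346899]]
rows [(110, 133), (111, 133), (112, 133), (113, 132), (114, 132), (115, 132), (116, 132), (117, 132), (118, 133), (119, 133), (120, 133), (121, 133), (122, 133), (123, 133), (124, 132), (125, 152), (126, 160), (127, 150), (128, 116), (129, 95), (130, 95), (131, 90), (132, 70), (133, 60), (134, 61), (135, 59), (136, 59), (137, 59), (138, 127), (139, 159), (140, 162), (141, 162), (142, 162), (143, 161), (144, 161), (145, 161), (146, 16
[... 1317 characters left out ...]
), (163, 74), (164, 75), (165, 74), (166, 74), (167, 72), (168, 75), (169, 74), (170, 72), (171, 73), (172, 73), (173, 72), (174, 73), (175, 73), (176, 73), (177, 72), (178, 73), (179, 68), (180, 62), (181, 66), (182, 84), (183, 87), (184, 85), (185, 86), (186, 86), (187, 86), (188, 85), (189, 85), (190, 84), (191, 84), (192, 83), (193, 83), (194, 81), (195, 81), (196, 72), (197, 76), (198, 82), (199, 85), (200, 90), (201, 85), (202, 79), (203, 72), (204, 75), (205, 89), (206, 89), (207, 89), (208, 87), (209, 83)]
can []
sleeve [[369.0, 165.0]]
tongue [[438.0, 217.0]]
stub [[398.0, 208.0]]
coupling_a [[408.0, 295.0], [276.0, 252.0]]
tee [[379.0, 147.0], [407.0, 295.0]]
level [[343.0, 132.0]]
```

```bash
python3 -c "
from plant import workorder
print(workorder.close_job())"
```

```text
the job is handed in; nothing more can be done
None
```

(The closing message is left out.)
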